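# Seat the chromatography column in its holder and snap the clamp shut

## Robot

A 7-joint arm with a two-finger parallel gripper is mounted at the origin on the work surface. World frame = base frame: x ahead of the robot, y to its left, z up, the work surface at z = 0. Lengths are in mm, angles in rad, forces in N, time in s.
With the tool pointing down it reaches from about 350 to 900 mm from the base axis. Payload 8.1 kg.
Tool frame: the origin (TCP) lies between the finger pads; the fingertips stand 17 mm ahead of it and the grasp point (between the pads) lies 2 mm behind it; z points along the fingers, y is the line along which they close (so a half turn about z gives the same grasp; the last joint's range is limited). The gripper opens to 92 mm and grips with 3 to 60 N. Pads are 19 mm wide; open, the fingers measure 130 mm over their backs; the gripper's body (75 mm by 190 mm) begins 47 mm behind the grasp point.
Start: joints at [1.236, 0.434, 0.025, 1.573, -0.012, 1.134, -0.075], TCP at [143.556, -608.303, 243.742] pointing down, gripper open.
Joint ranges: [-2.62, 2.62], [-0.44, 2.09], [-1.27, 1.32], [0.08, 2.57], [-1.32, 4.46], [0.12, 2], [-2.74, 2.74]. Speed limits (rad/s): [2.22, 2.22, 3.01, 3.01, 3.14, 3.14, 3.14].

## Interface

Orientations are given as [roll, pitch, yaw] about the fixed x, y, z axes, in that order (R = Rz(yaw) Ry(pitch) Rx(roll)).
In Python, from bench import robot gives the robot as it stands. The module is installed in compiled form; this text tells all that it offers.
- The arm moves only by the shell command python3 -m creep 'ROWS'. ROWS is JSON, a list of rows, each an object of numbers: "hand": the finger opening in m, from 0 to 0.0918; "x", "y", "z": the shift along the tool's x, y, z in m; "rx", "ry", "rz": the turn, a rotation vector about the tool's x, y, z in rad. In form: [{"hand": .., "x": .., "y": .., "z": .., "rx": .., "ry": .., "rz": ..}, ...]. A call has 1 to 20 rows; each row shifts and turns the commanded pose from where the row before left it, along the tool's axes as they then stand; what a row does not reach is not made up. A row lasts 1/10 s, in which the tool goes at most 50 mm and 8.59 degrees, less where a joint would pass 70% of its speed; a pose out of reach is approached as far as the arm can. A call is refused whole if a number of a shift passes 0.05 or a number of a turn 0.15, either way. A call with a gripper value outside its range is refused whole. The fingers move at their own pace and stop on an object; the grip force is fixed at half the most. Time passes only in rows, so rows that do not move let the fingers close. It gives the time, the measured TCP pose, the force, the opening and the grip force at its end, in the units of the state.
- robot.get_obs(): the state, without advancing time (a new reading comes with each control period).
- robot.read_camera(name): name is "side" or "top"; returns the picture (480x640x3 uint8, red, green, blue); there is no depth.
- robot.camera_info(name): a dict with "fx", "fy", "cx", "cy" (pixels), "dist" ([k1, k2, p1, p2, k3] as OpenCV has them; the pictures are not rectified), "extrinsics" (4x4, takes a point from camera to world coordinates). Camera axes: x right, y up, looking along -z (the intrinsics and any distortion apply to the point x, -y, -z); pixel columns grow to the right and rows downward; lengths in mm; the calibration is good to about 2 mm. A picture is of the moment at which its call begins. camera_info takes no time and is no camera call.
- robot.finish_job(): hands the job in; it is judged then, once.
The state is a dict: "time_s": time; "joints": joint angles; "joint_velocities": joint speeds; "joint_efforts": joint torques, N m; "ee_pos": TCP position; "tcp_rot": TCP orientation; "wrist_force": force on the tool from outside, world axes, zero at the start; "wrist_torque": the same for the moment, N m; "opening": opening from 0.0 (shut) to 1.0 (fully open); "grip_force": force on a finger pad.
Only numpy, scipy, OpenCV 4.12 (cv2) and the standard library are available. Lean on these libraries where they do the work, as an engineer would, in place of code of your own. Each camera call takes 0.05 s, during which the arm holds its last target. There are 200 camera calls.

## Task

Lay the loose steel column down in the two pockets of the column holder, its long end fitting in the long pocket, and let it go. Then swing the hinged clamp bar over the column and press its free end down until it snaps under the sprung catch and stays down by itself when you let go; press only until it snaps home, do not ram it, and leave the solvent bottle, the wrench and the jar where they are.

Things in the scene. Friction and masses are not known exactly. Their poses are not given: they have to be found in the camera images.
- column: Loose steel column, 0.28 kg: tube 14 mm in diameter, 100 mm long, between two hexagonal fittings 26 mm across flats (30 across corners), one 32 mm long, one 18. Origin on the axis, midway along the tube; x axis towards the long fitting (faces at x = -68, -50, +50, +82 mm). Lies on a flat, axis 13 mm up. Centre of mass within 15 mm of the origin, towards the long fitting; grip the tube from above.
- column_long (a point): Middle of the column's long fitting, on the axis, 66 mm from the column's origin.
- holder: Column holder fixed on the bench: white plate 150 (x) by 190 (y) by 10 mm with two grey pocket blocks in line along y. Origin on the bench, below the seat; z up. Long pocket y = +48 to +84 mm, short one -70 to -48, both 34 mm wide, floors 24 mm and walls 39 mm above the bench, with 18 mm slots for the tube; bare plate from y = -42 to +42. Clamp hinge on the +x side, keeper on the -x side.
- seat (a point): Fixed to the holder, 37 mm above the bench over its origin: where the column's origin is when it lies home, the column's x axis then along the holder's +y.
- seat_long (a point): Fixed to the holder: where the middle of the column's long fitting is when it lies home.
- clamp (a joint): Angle of the steel clamp bar (rad), 18 mm wide, 8 thick. 0: level over the tube towards the holder's -x, top face 60 mm above the bench; 1.57 upright; starts at 1.75 to 2.2, leaning out to +x; stop at 2.6. A stiff sprung hinge (up to 0.2 N m) keeps it where left above about 0.8, but from lower it springs back up to 0.6 to 0.9 unless caught. In the catch it stays at -0.12 to +0.14.
- clamp_hinge (a point): Middle of the clamp bar's hinge axis (parallel to the holder's y), at x = +52 mm, z = 56 mm of the holder. The bar clears a seated tube; a column not home blocks it.
- clamp_tip (a point): Middle of the cross pin at the bar's free end, 108 mm from the hinge axis; pin 8 mm in diameter, 34 mm long. Going down it meets the keeper's sprung bead, pushes it aside (10 to 18 N of push on the bar 25 to 30 mm short of the pin), snaps under it and some 6 mm lower lands on a hard anvil. Over 40 N of push would strain the keeper.
- solvent: Amber solvent bottle, 68 mm in diameter, 130 mm tall, origin under its middle; a bystander.
- wrench: Open-ended wrench, 140 mm long, lying flat, origin at its middle; a bystander.
- jar: White plastic jar, 52 mm in diameter, 60 mm tall, origin under its middle; a bystander.
- keeper_foot (a point): Foot of the keeper on the holder's plate, at x = -60 mm, y = 0, z = 10 mm of the holder. The keeper is a steel block with the anvil and a round bead (8 mm in diameter) behind it at x = -61 mm. Its height is set differently each time and not reported: with the pin caught, the pin's middle is 44 to 68 mm above the bench. Feel for it.
Mind the look-alikes: they are no part of the job. Several things look just like the column: the one meant starts farthest from the robot's base.

How it is judged (in metres and radians):
On the way:
1. the column lies home in both pockets, released, with the clamp still open (distance between column and seat below 0.006 m and distance between column_long and seat_long below 0.006 m and contact force between the fingers and column below 0.2 N and value of joint clamp above 0.5 rad), for 0.2 s.
At the end, for the whole second after the job is handed in: The clamp bar stays down in its catch by itself (joint below 0.2 rad; uncaught it springs up beyond 0.5), the column lies at rest in the holder under it, its middle and the middle of its long fitting each within 6 mm of their places (value of joint clamp below 0.2 rad and distance between column and seat below 0.006 m and distance between column_long and seat_long below 0.006 m and linear speed of column below 0.02 m/s); the robot touches nothing.
It fails at once if the holder or its clamp was rammed: over 40 N from the fingers or the arm (contact force between any of the fingers, the arm and holder above 40 N).
It fails at once if a bystander was moved by more than 30 mm (distance of any of solvent, wrench, jar from where it was at the start of the episode above 0.03 m).
It also fails if it takes over 58 s, if anything falls off the work surface, if the arm or the gripper's body presses on something with over 40 N, if the wrist force passes 120 N, or if a joint passes its speed limit or range.

## Working session

There is one attempt and no reset: what is moved stays moved. The work goes in short steps, Python scripts to look and compute and a shell command to move; the robot and the scene stay as the last step left them, time stands still between calls to the robot, and variables do not carry over. Pictures are saved under pics/ and viewed, at most 10 in all, crops included, and the job is handed in when it is done.

```bash
mkdir -p pics; python3 - <<'E'
from bench import robot
import cv2,numpy as np
for n in("side","top"):
    im=robot.read_camera(n); cv2.imwrite(f"pics/{n}0.png",im[:,:,::-1]); i=robot.camera_info(n)
    print(n,i["fx"],i["fy"],i["cx"],i["cy"],i["dist"]);print(np.round(i["extrinsics"],3).tolist())
print(robot.get_obs())
E
```

```text
side 549.9462619219717 549.9462619219717 323.6480582262012 240.07854524779165 [0.01437855 0.         0.         0.         0.        ]
[[-0.738, 0.473, -0.481, -68.01], [-0.674, -0.499, 0.544, 709.69], [0.017, 0.726, 0.688, 982.882], [0.0, 0.0, 0.0, 1.0]]
top 623.2697791182801 623.2697791182801 319.43163716406383 244.16078763214867 [0.04088978 0.         0.         0.         0.        ]
[[0.008, 0.988, -0.152, 348.526], [-1.0, 0.008, 0.001, 6.109], [0.002, 0.152, 0.988, 1362.901], [0.0, 0.0, 0.0, 1.0]]
{'time_s': 0.1, 'joints': array([ 1.2363847 ,  0.43514664,  0.02494909,  1.57399557, -0.01159319,
        1.1340078 , -0.07509192]), 'joint_velocities': array([ 1.49132573e-03, -1.66080032e-03,  1.25105534e-03, -2.17798092e-03,
       -1.35110982e-03,  8.99329971e-04,  3.23511150e-05]), 'joint_efforts': array([ 3.46444882e-03, -6.69132400e+01,  9.88377593e-01, -3.15150797e+01,
       -6.05705101e-02,  3.74820444e-02,  4.49551283e-05]), 'ee_pos': array([ 143.4507258 , -607.86899626,  243.0313689 ]), 'tcp_rot': array([-3.14018554e+00,  1.24355969e-04,  2.31775603e-01]), 'wrist_force': array([-0.66546651, -0.25241436, -0.55023456]), 'wrist_torque': array([-0.00960801, -0.00204035, -0.00658629]), 'grip_force': 0.0, 'opening': 1.0001827099913123}
```

View pics/side0.png

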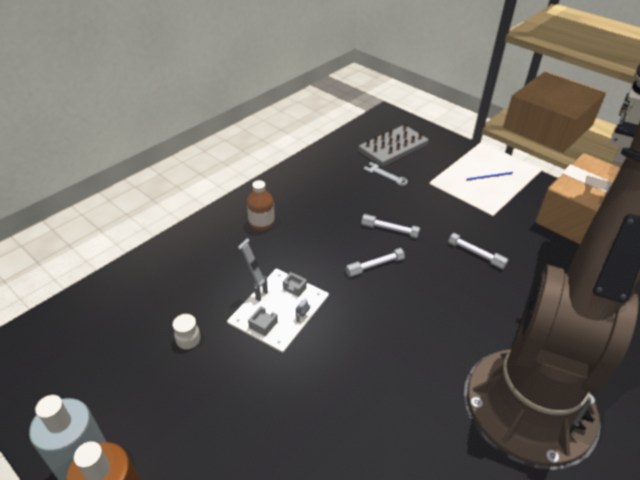

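View pics/top0.png

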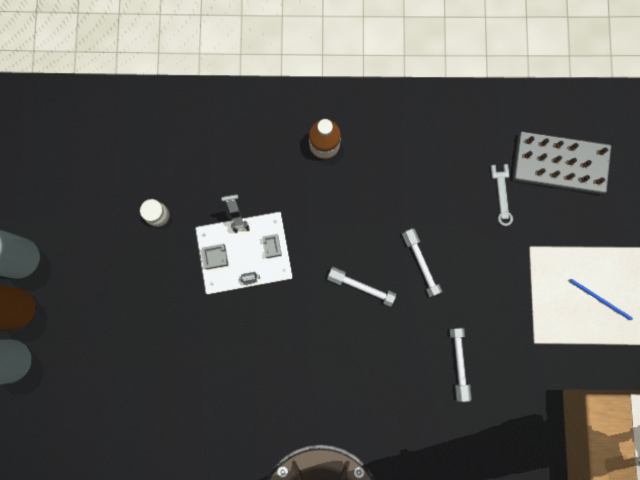

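Candidates for the column in the top view are A (422,262), B (361,287) and C (460,365). The base is near (320,490), so A is the farthest, with its long fitting apparently at (411,238). In the side view they are at (390,226), (376,262) and (478,250). The holder is at (244,252) in the top view. I'll check these by measuring.

```bash
cat >h.py <<'E'
from bench import robot
import cv2,numpy as np
I={n:robot.camera_info(n) for n in("side","top")}
def ray(n,p):
    i=I[n];K=np.array([[i["fx"],0,i["cx"]],[0,i["fy"],i["cy"]],[0,0,1]])
    q=cv2.undistortPoints(np.array([[p]],float),K,np.array(i["dist"]))[0,0]
    E=np.array(i["extrinsics"]);return E[:3,3],E[:3,:3]@np.array([q[0],-q[1],-1])
def plane(n,p,z):
    o,d=ray(n,p);return o+d*(z-o[2])/d[2]
def tri(pt,ps):
    a,d=ray("top",pt);b,e=ray("side",ps);s=np.linalg.lstsq(np.c_[d,-e],b-a,rcond=None)[0]
    P,Q=a+s[0]*d,b+s[1]*e;return (P+Q)/2,np.linalg.norm(P-Q)
def proj(n,P):
    i=I[n];K=np.array([[i["fx"],0,i["cx"]],[0,i["fy"],i["cy"]],[0,0,1]])
    E=np.array(i["extrinsics"]);q=E[:3,:3].T@(np.array(P,float)-E[:3,3]);q=q*[1,-1,-1]
    return cv2.projectPoints(q.reshape(1,1,3),np.zeros(3),np.zeros(3),K,np.array(i["dist"]))[0].ravel()
E
python3 - <<'E'
from h import *
for n,rois in(("top",dict(A=(395,220,450,305),B=(320,260,402,312),C=(440,320,480,410))),("side",dict(A=(355,208,425,242),B=(338,244,412,282),C=(440,228,515,272)))):
    im=cv2.imread(f"pics/{n}0.png");g=cv2.cvtColor(im,cv2.COLOR_BGR2GRAY)
    for k,(a,b,c,d) in rois.items():
        m=(g[b:d,a:c]>75).astype(np.uint8)
        _,L,st,_=cv2.connectedComponentsWithStats(m);j=1+np.argmax(st[1:,4])
        y,x=np.nonzero(L==j);P=np.c_[x+a,y+b].astype(float);c0=P.mean(0)
        ax=np.linalg.svd(P-c0,full_matrices=0)[2][0];t=(P-c0)@ax;s=(P-c0)@[-ax[1],ax[0]]
        w=[(int(q),round(float(np.ptp(s[(t>=q)&(t<q+2)])),1)) for q in np.arange(np.floor(t.min()),t.max(),2)if((t>=q)&(t<q+2)).any()]
        e0,e1=c0+ax*t.min(),c0+ax*t.max()
        print(n,k,len(P),e0.round(1),e1.round(1),[v for _,v in w])
        print("  ",plane(n,e0,13).round(),plane(n,e1,13).round(),"len",np.linalg.norm(plane(n,e0,13)-plane(n,e1,13)).round(1),"d",np.linalg.norm(plane(n,(e0+e1)/2,13)[:2]).round())
t=cv2.imread("pics/top0.png")[180:310,180:450];s=cv2.imread("pics/side0.png")[205:360,220:440]
t=cv2.resize(t,None,fx=2.96,fy=2.96,interpolation=3)
cv2.imwrite("pics/ct.png",t);cv2.imwrite("pics/cs.png",cv2.resize(s,None,fx=3.6,fy=3.6,interpolation=3))
E
```

```text
top A 689 [407.4 229.3] [436.1 294.5] [12.1, 13.0, 13.4, 13.9, 13.9, 13.0, 13.4, 13.4, 12.1, 6.7, 6.7, 7.2, 6.7, 7.1, 6.7, 6.7, 7.2, 6.7, 6.7, 6.7, 7.2, 7.2, 6.7, 6.7, 6.7, 7.2, 7.2, 6.7, 6.7, 6.7, 7.2, 12.1, 13.4, 13.4, 13.4, 13.0]
   [ 591. -189.   13.] [ 449. -249.   13.] len 154.9 d 564.0
top B 700 [328.7 272.1] [394.1 300.2] [8.5, 13.4, 14.3, 14.3, 13.9, 13.9, 13.9, 14.3, 12.1, 7.1, 7.1, 7.1, 6.3, 7.2, 6.7, 7.1, 6.7, 7.2, 7.2, 6.7, 6.7, 7.2, 6.7, 6.7, 7.1, 6.7, 6.8, 6.3, 7.1, 7.1, 6.7, 13.0, 14.3, 14.3, 13.4, 13.9, 2.2]
   [495. -16.  13.] [ 436. -158.   13.] len 153.7 d 473.0
top C 754 [456.6 327.7] [464.2 401.5] [13.1, 14.1, 14.2, 14.1, 13.1, 7.1, 6.1, 7.0, 7.1, 7.1, 7.1, 6.1, 7.0, 7.1, 7.1, 7.1, 6.1, 7.0, 7.1, 7.1, 7.1, 6.1, 7.1, 7.1, 7.1, 7.1, 6.1, 7.1, 13.1, 14.1, 14.2, 14.2, 14.2, 14.2, 14.1, 14.2, 13.0, 1.0]
   [ 378. -291.   13.] [ 225. -302.   13.] len 153.6 d 422.0
side A 546 [361.2 218.1] [419.2 232.2] [9.2, 11.4, 11.4, 11.6, 11.4, 11.6, 11.4, 9.5, 6.3, 7.0, 6.5, 7.0, 6.5, 7.3, 6.5, 7.3, 6.5, 7.3, 6.3, 7.0, 7.0, 7.0, 7.0, 7.0, 7.0, 9.5, 11.4, 11.6, 11.6, 11.4, 7.3]
   [ 594. -191.   13.] [ 448. -252.   13.] len 158.3 d 566.0
side B 599 [404.2 251.6] [346.  270.9] [9.5, 12.0, 12.6, 11.7, 10.8, 8.5, 7.6, 7.6, 6.6, 7.6, 7.3, 7.3, 7.6, 7.3, 7.3, 7.6, 7.0, 7.6, 7.3, 7.3, 7.6, 7.3, 9.5, 11.7, 13.0, 12.6, 12.6, 12.6, 12.6, 12.6, 8.2]
   [ 434. -166.   13.] [497. -15.  13.] len 164.0 d 475.0
side C 600 [449. 236.] [506.2 263.8] [10.3, 11.6, 12.1, 11.6, 11.2, 7.6, 7.1, 6.7, 7.2, 7.2, 7.2, 6.7, 7.1, 7.1, 7.6, 7.1, 6.7, 7.6, 7.6, 7.1, 7.1, 7.1, 6.7, 8.9, 12.1, 12.1, 11.6, 11.6, 12.1, 12.1, 12.1, 10.3]
   [ 383. -293.   13.] [ 225. -305.   13.] len 158.9 d 425.0
```

View pics/ct.png

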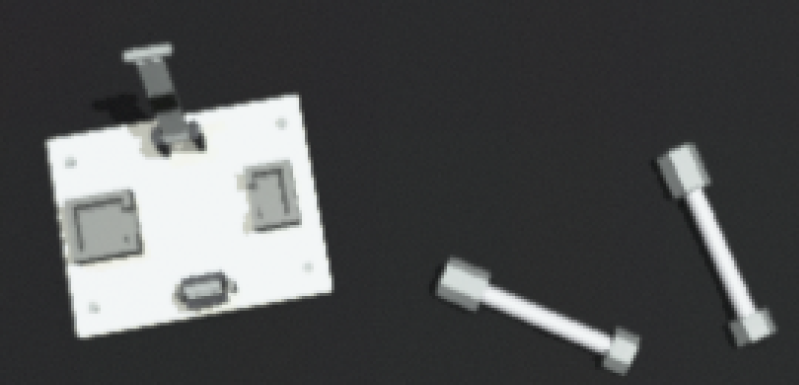

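View pics/cs.png

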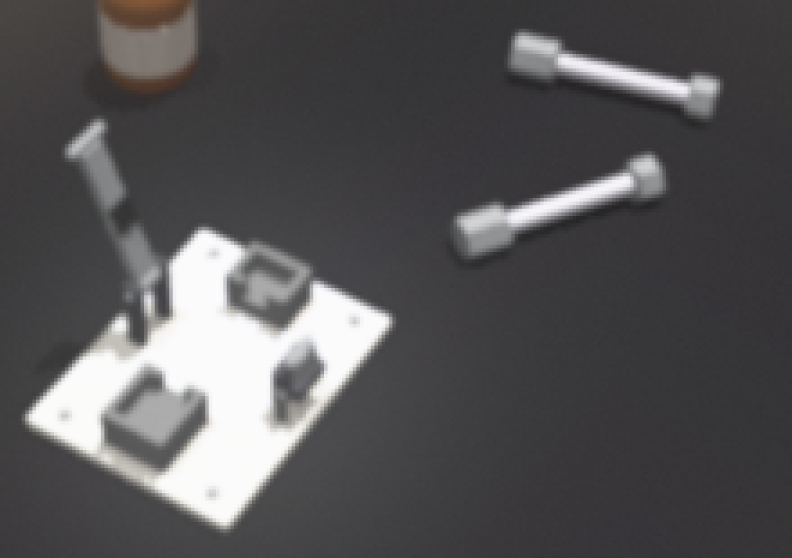

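The crop confirms A: its two fittings are at crop (684,170), the long one, and (752,326). It is 564 mm from the base, against 473 and 425 for B and C. In the side crop the holder shows the clamp upright and leaning out, the long pocket at (155,410), the short pocket at (270,280) and the keeper at (300,375). Next I'll get precise two-view positions.

```bash
python3 - <<'E'
from h import *
g={n:cv2.cvtColor(cv2.imread(f"pics/{n}0.png"),cv2.COLOR_BGR2GRAY) for n in("top","side")}
# tube: bright middle section of A
T={}
for n,(a,b,c,d) in dict(top=(395,220,450,305),side=(355,208,425,242)).items():
    m=(g[n][b:d,a:c]>75).astype(np.uint8)
    _,L,st,_=cv2.connectedComponentsWithStats(m);j=1+np.argmax(st[1:,4])
    y,x=np.nonzero(L==j);P=np.c_[x+a,y+b].astype(float);c0=P.mean(0)
    ax=np.linalg.svd(P-c0,full_matrices=0)[2][0];ax*=np.sign(ax[1]);t=(P-c0)@ax;s=(P-c0)@[-ax[1],ax[0]]
    bins=np.arange(t.min(),t.max(),1.);w=np.array([np.ptp(s[abs(t-q)<1]) for q in bins])
    nar=bins[w<(10 if n=="top" else 9)];nar=nar[(nar>t.min()+5)&(nar<t.max()-5)]
    k=(t>nar.min()+2)&(t<nar.max()-2);Q=P[k];q0=Q.mean(0);ta=np.linalg.svd(Q-q0,full_matrices=0)[2][0];ta*=np.sign(ta[1])
    e=[q0+ta*((c0+ax*v-q0)@ta) for v in(nar.min()-.5,nar.max()+.5)]
    T[n]=e;print(n,np.round(e,1).tolist())
for i in(0,1):print("tube end",tri(T["top"][i],T["side"][i]))
print("tube ends top plane13",[plane("top",p,13).round(1) for p in T["top"]],"side",[plane("side",p,13).round(1) for p in T["side"]])
# plate corners
C={}
for n,(a,b,c,d) in dict(top=(185,200,300,300),side=(220,262,335,355)).items():
    m=np.zeros_like(g[n]);m[b:d,a:c]=(g[n][b:d,a:c]>170)*255
    cs=max(cv2.findContours(m,0,cv2.CHAIN_APPROX_NONE)[0],key=cv2.contourArea)
    h=cv2.convexHull(cs)[:,0].astype(float);best=cv2.approxPolyN(h.astype(np.float32).reshape(-1,1,2),4)[0] if hasattr(cv2,"approxPolyN") else None
    # refine: fit lines to contour pts near each side
    q=best.astype(float);lines=[];cp=cs[:,0].astype(float)
    for i in range(4):
        u,v=q[i],q[(i+1)%4];D=(v-u);l=np.linalg.norm(D);D/=l;r=cp-u;al=r@D;pe=r@[-D[1],D[0]]
        S=cp[(al>.08*l)&(al<.92*l)&(abs(pe)<2.5)];vx,vy,x0,y0=cv2.fitLine(S.astype(np.float32),cv2.DIST_HUBER,0,.01,.01).ravel()
        lines.append(np.array([vy,-vx,-(vy*x0-vx*y0)]))
    pts=[]
    for i in range(4):
        X=np.cross(lines[i-1],lines[i]);pts.append(X[:2]/X[2])
    ctr=np.mean(pts,0);pts=[p+.5*(p-ctr)/np.linalg.norm(p-ctr) for p in pts]
    W=[plane(n,p,10) for p in pts];C[n]=(pts,W)
    print(n,"px",np.round(pts,1).tolist());print("  z10",np.round(W,1)[:,:2].tolist(),"sides",[np.linalg.norm(W[i]-W[i-1]).round(1) for i in range(4)],"ctr",np.mean(W,0).round(1))
for p,w in zip(*C["top"]):
    k=np.argmin([np.linalg.norm(w-v) for v in C["side"][1]]);X,e=tri(p,C["side"][0][k]);print("corner",X.round(1),e.round(1))
E
```

```text
top [[414.1, 244.4], [432.2, 285.5]]
side [[375.3, 221.7], [409.3, 230.0]]
tube end (array([ 557.0501433 , -202.86591676,   15.06183484]), np.float64(1.2815365661161504))
tube end (array([ 469.31105273, -239.2347033 ,   15.67556632]), np.float64(3.7409835978710886))
tube ends top plane13 [array([ 557.9, -202.9,   13. ]), array([ 467.9, -240.7,   13. ])] side [array([ 557.8, -205.1,   13. ]), array([ 472.4, -240.9,   13. ])]
top px [[291.8999938964844, 277.70001220703125], [206.1999969482422, 293.5], [195.60000610351562, 227.0], [279.8999938964844, 211.5]]
  z10 [[482.7, 63.9], [447.0, 248.7], [593.2, 277.2], [629.7, 92.5]] sides [np.float64(149.7), np.float64(188.2), np.float64(149.1), np.float64(188.3)] ctr [538.2 170.6  10. ]
side px [[329.29998779296875, 293.1000061035156], [282.3999938964844, 351.3999938964844], [226.10000610351562, 321.1000061035156], [276.0, 268.1000061035156]]
  z10 [[480.9, 63.5], [444.3, 252.6], [592.8, 281.4], [629.2, 92.9]] sides [np.float64(151.2), np.float64(192.6), np.float64(151.3), np.float64(191.9)] ctr [536.8 172.6  10. ]
corner [482.1  63.4   9.3] 1.7
corner [447.4 249.7   4. ] 0.1
corner [594.9 278.9   5.4] 2.1
corner [629.8  92.5   9.3] 0.2
```

The three measurements agree:
- **Column A:** origin about (514,-222.5), axis height 13–15 mm, axis yaw 22.8°.
- **Holder plate:** about 150x190 mm, centre about (537.8,171.3), yaw 10.95°.

The gripper body would hit the clamp bar if I placed with the tool straight down. I'll grip at +28 mm along the column with the tool leaning 25° towards the long end. First I'll check the clamp and holder features, then write a helper that works out the rows.

```bash
cat >>h.py <<'E'
from scipy.spatial.transform import Rotation as Rn
H0=np.array([537.8,171.3,0]);HY=.191
def hol(p): return H0+Rn.from_euler("z",HY).apply(p)
def toh(p): return Rn.from_euler("z",-HY).apply(np.array(p)-H0)
def toolR(yaw,t=0,rx=0): return Rn.from_euler("z",yaw)*Rn.from_euler("x",np.pi)*Rn.from_euler("y",-t)*Rn.from_euler("x",rx)
def go(pos,R):
    o=robot.get_obs();C=Rn.from_euler("xyz",o["tcp_rot"])
    print("at",o["ee_pos"].round(1),o["tcp_rot"].round(3),"t",round(o["time_s"],1),"F",o["wrist_force"].round(1),"| rotvec",(C.inv()*R).as_rotvec().round(4),"| then shift mm",(R.inv().apply(np.array(pos)-o["ee_pos"])).round(1),"(if no turn",(C.inv().apply(np.array(pos)-o["ee_pos"])).round(1),")")
E
python3 - <<'E'
from h import *
X,e=tri((230,197.6),(243.9,243.9));print("pin",X,e,toh(X))
h=toh(X);print("clamp angle",np.arctan2(h[2]-56,-(h[0]-52)))
# observed holder features (crop px -> px), top view
f=lambda a,b:(180+a/2.96,180+b/2.96)
for nm,p,z in(("long pocket block ctr",f(107,228),39),("short block",f(274,195),39),("keeper",f(204,289),45)):print(nm,toh(plane("top",p,z)).round(1))
go([543.7,-210,120],toolR(.398,.436))
E
```

```text
pin [626.72182696 182.52519596 155.83867357] 0.6099245680998356 [ 89.43577357  -5.8599267  155.83867357]
clamp angle 1.9295342510585511
long pocket block ctr [-4.3 55.7 39. ]
short block [ -2.4 -67.   39. ]
keeper [-61.4  -6.4  45. ]
at [ 143.5 -607.9  243. ] [-3.14   0.     0.232] t 0.1 F [-0.7 -0.3 -0.6] | rotvec [-0.0376 -0.435  -0.1633] | then shift mm [ 526.2 -211.6 -109.4] (if no turn [ 481.  -295.1  123.4] )
```

The holder's features all sit about 6–7 mm towards -y of the plate centre, so the plate isn't centred on the origin. I'll refine that from the pockets themselves. Meanwhile I'll move above the column.

```bash
python3 -m creep '[{"rx":-0.0094,"ry":-0.1088,"rz":-0.0408},{"rx":-0.0094,"ry":-0.1088,"rz":-0.0408},{"rx":-0.0094,"ry":-0.1088,"rz":-0.0408},{"rx":-0.0094,"ry":-0.1088,"rz":-0.0408},{"x":0.035,"y":-0.0141,"z":-0.0073},{"x":0.035,"y":-0.0141,"z":-0.0073},{"x":0.035,"y":-0.0141,"z":-0.0073},{"x":0.035,"y":-0.0141,"z":-0.0073},{"x":0.035,"y":-0.0141,"z":-0.0073},{"x":0.035,"y":-0.0141,"z":-0.0073},{"x":0.035,"y":-0.0141,"z":-0.0073},{"x":0.035,"y":-0.0141,"z":-0.0073},{"x":0.035,"y":-0.0141,"z":-0.0073},{"x":0.035,"y":-0.0141,"z":-0.0073},{"x":0.035,"y":-0.0141,"z":-0.0073},{"x":0.035,"y":-0.0141,"z":-0.0073},{"x":0.035,"y":-0.0141,"z":-0.0073},{"x":0.035,"y":-0.0141,"z":-0.0073},{"x":0.035,"y":-0.0141,"z":-0.0073},{"hand":0.06}]'
python3 - <<'E'
from h import *
go([543.7,-210,120],toolR(.398,.436))
a=cv2.imread("pics/top0.png")
l=cv2.resize(a[240:276,196:236],None,fx=10,fy=10,interpolation=0);s=cv2.resize(a[228:264,255:295],None,fx=10,fy=10,interpolation=0)
cv2.imwrite("pics/pk.png",np.hstack([l,s]))
E
```

```text
at [ 143.5 -607.9  243. ] [-3.14   0.     0.232] t 0.1 F [-0.7 -0.3 -0.6] | rotvec [-0.0376 -0.435  -0.1633] | then shift mm [ 526.2 -211.6 -109.4] (if no turn [ 481.  -295.1  123.4] )validation failed for argument at $[0]...
```

View pics/pk.png

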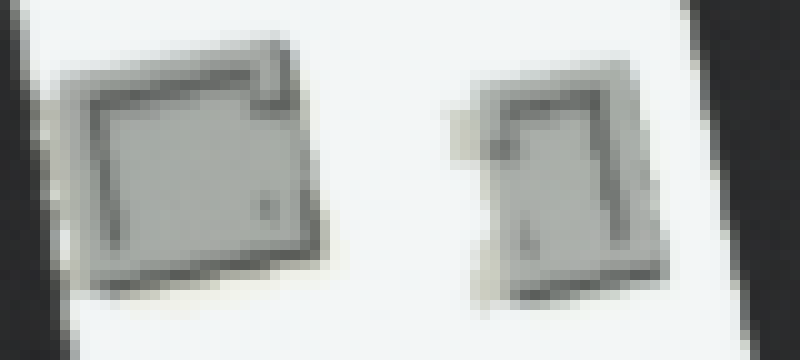

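The crop shows the long pocket's block outlined at about (60,75), (285,40), (305,250) and (85,285), and the short one at (472,85), (630,60), (667,262) and (507,290). The dark lines are the inner wall edges. The move was refused, probably because every row must carry all the keys.

```bash
python3 - <<'E'
from h import *
L=lambda u,v:(196+u/10-.5,240+v/10-.5)
S=lambda u,v:(255+(u-400)/10-.5,228+v/10-.5)
for nm,p in(("L TL",L(60,75)),("L TR",L(285,40)),("L BR",L(303,250)),("L BL",L(85,285)),("L in",L(88,95)),("S TL",S(472,85)),("S TR",S(630,60)),("S BR",S(667,262)),("S BL",S(507,290)),("S in",S(605,93))):
    print(nm,toh(plane("top",p,39)).round(1))
# side view: grey block pixels
f=lambda a,b:(220+a/3.6,205+b/3.6)
for nm,p in(("long top corners",f(103,408)),("",f(152,368)),("",f(207,407)),("",f(155,447)),("short",f(227,277)),("",f(262,243)),("",f(312,270)),("",f(275,307)),("hinge mid z56",f(146,285)),):
    print(nm,toh(plane("side",p,56 if nm[:1]=="h" else 39)).round(1))
E
python3 -m creep '[{"hand":0.0918,"x":0,"y":0,"z":0,"rx":-0.0094,"ry":-0.1088,"rz":-0.0408},{"hand":0.0918,"x":0,"y":0,"z":0,"rx":-0.0094,"ry":-0.1088,"rz":-0.0408},{"hand":0.0918,"x":0,"y":0,"z":0,"rx":-0.0094,"ry":-0.1088,"rz":-0.0408},{"hand":0.0918,"x":0,"y":0,"z":0,"rx":-0.0094,"ry":-0.1088,"rz":-0.0408}]'
```

```text
L TL [22.8 83.1 39. ]
L TR [21.6 34.5 39. ]
L BR [-23.9  38.   39. ]
L BL [-22.9  84.8  39. ]
L in [17.5 77.8 39. ]
S TL [ 23.  -47.7  39. ]
S TR [ 22.2 -82.1  39. ]
S BR [-22.5 -82.3  39. ]
S BL [-22.2 -47.6  39. ]
S in [ 16.1 -75.5  39. ]
long top corners [21.7 82.1 39. ]
 [15.1 41.4 39. ]
 [-30.6  48.2  39. ]
 [-21.8  89.1  39. ]
short [ 18.9 -45.   39. ]
 [ 16.5 -81.7  39. ]
 [-23.8 -79.2  39. ]
 [-21.1 -40.1  39. ]
hinge mid z56 [48.6  0.1 56. ]
time_s: 0.5
ee_pos: [143.9, -608.5, 244.0]
tcp_rot: [3.139, 0.44, 0.399]
wrist_force: [-0.1, 0.4, -0.5]
opening: 1.006
grip_force: 0.0
```

```bash
sed -i 's/^H0=.*/H0=np.array([538.4,166.0,0]);HY=.191/' h.py; python3 - <<'E'
from h import *
go([543.7,-210,120],toolR(.398,.436))
E
python3 -m creep '[{"hand":0.06,"x":0.035,"y":-0.0141,"z":-0.0073,"rx":0,"ry":0,"rz":0},{"hand":0.06,"x":0.035,"y":-0.0141,"z":-0.0073,"rx":0,"ry":0,"rz":0},{"hand":0.06,"x":0.035,"y":-0.0141,"z":-0.0073,"rx":0,"ry":0,"rz":0},{"hand":0.06,"x":0.035,"y":-0.0141,"z":-0.0073,"rx":0,"ry":0,"rz":0},{"hand":0.06,"x":0.035,"y":-0.0141,"z":-0.0073,"rx":0,"ry":0,"rz":0},{"hand":0.06,"x":0.035,"y":-0.0141,"z":-0.0073,"rx":0,"ry":0,"rz":0},{"hand":0.06,"x":0.035,"y":-0.0141,"z":-0.0073,"rx":0,"ry":0,"rz":0},{"hand":0.06,"x":0.035,"y":-0.0141,"z":-0.0073,"rx":0,"ry":0,"rz":0},{"hand":0.06,"x":0.035,"y":-0.0141,"z":-0.0073,"rx":0,"ry":0,"rz":0},{"hand":0.06,"x":0.035,"y":-0.0141,"z":-0.0073,"rx":0,"ry":0,"rz":0},{"hand":0.06,"x":0.035,"y":-0.0141,"z":-0.0073,"rx":0,"ry":0,"rz":0},{"hand":0.06,"x":0.035,"y":-0.0141,"z":-0.0073,"rx":0,"ry":0,"rz":0},{"hand":0.06,"x":0.035,"y":-0.0141,"z":-0.0073,"rx":0,"ry":0,"rz":0},{"hand":0.06,"x":0.035,"y":-0.0141,"z":-0.0073,"rx":0,"ry":0,"rz":0},{"hand":0.06,"x":0.035,"y":-0.0141,"z":-0.0073,"rx":0,"ry":0,"rz":0},{"hand":0.06,"x":0,"y":0,"z":0,"rx":0,"ry":0,"rz":0}]'
python3 - <<'E'
from h import *
go([543.7,-210,70],toolR(.398,.436))
go([543.7,-210,22],toolR(.398,.436))
E
```

```text
at [ 143.9 -608.5  244. ] [3.139 0.44  0.399] t 0.5 F [-0.1  0.4 -0.5] | rotvec [0.0026 0.0045 0.0009] | then shift mm [ 526.5 -212.4 -108.5] (if no turn [ 526.2 -211.7 -111.4] )
time_s: 2.1
ee_pos: [546.1, -205.0, 118.6]
tcp_rot: [-3.138, 0.434, 0.406]
wrist_force: [0.3, -0.1, -0.7]
opening: 0.654
grip_force: 0.0
at [ 546.1 -205.   118.6] [-3.138  0.434  0.406] t 2.1 F [ 0.3 -0.1 -0.7] | rotvec [ 0.0003 -0.0018  0.0076] | then shift mm [16.7  3.7 45.8] (if no turn [16.6  3.8 45.9] )
at [ 546.1 -205.   118.6] [-3.138  0.434  0.406] t 2.1 F [ 0.3 -0.1 -0.7] | rotvec [ 0.0003 -0.0018  0.0076] | then shift mm [37.   3.7 89.3] (if no turn [36.8  3.9 89.4] )
```

```bash
python3 -m creep '[{"hand":0.06,"x":0.006,"y":0.0039,"z":0.015,"rx":0,"ry":0,"rz":0.0076},{"hand":0.06,"x":0.0062,"y":0,"z":0.015,"rx":0,"ry":0,"rz":0},{"hand":0.06,"x":0.0062,"y":0,"z":0.015,"rx":0,"ry":0,"rz":0},{"hand":0.06,"x":0.0062,"y":0,"z":0.015,"rx":0,"ry":0,"rz":0},{"hand":0.06,"x":0.0062,"y":0,"z":0.015,"rx":0,"ry":0,"rz":0},{"hand":0.06,"x":0.006,"y":0,"z":0.0144,"rx":0,"ry":0,"rz":0},{"hand":0.06,"x":0,"y":0,"z":0,"rx":0,"ry":0,"rz":0},{"hand":0.06,"x":0,"y":0,"z":0,"rx":0,"ry":0,"rz":0}]'
python3 - <<'E'
from h import *
go([543.7,-210,22],toolR(.398,.436))
a=robot.read_camera("top")[:,:,::-1];b=robot.read_camera("side")[:,:,::-1]
cv2.imwrite("pics/g1.png",np.hstack([cv2.resize(a[215:315,380:470],(400,444),interpolation=3),cv2.resize(b[190:250,350:430],(400,300),interpolation=3)[:300].repeat(1,0) if 0 else cv2.resize(b[180:260,350:422],(400,444),interpolation=3)]))
E
```

```text
time_s: 2.9
ee_pos: [540.4, -216.8, 24.0]
tcp_rot: [3.137, 0.437, 0.389]
wrist_force: [-0.0, 0.4, -0.2]
opening: 0.655
grip_force: 0.0
at [ 540.4 -216.8   24. ] [3.137 0.437 0.389] t 2.9 F [-0.   0.4 -0.2] | rotvec [ 0.0009  0.001  -0.0081] | then shift mm [ 6.  -5.  -0.6] (if no turn [ 6.  -5.1 -0.6] )
```

View pics/g1.png

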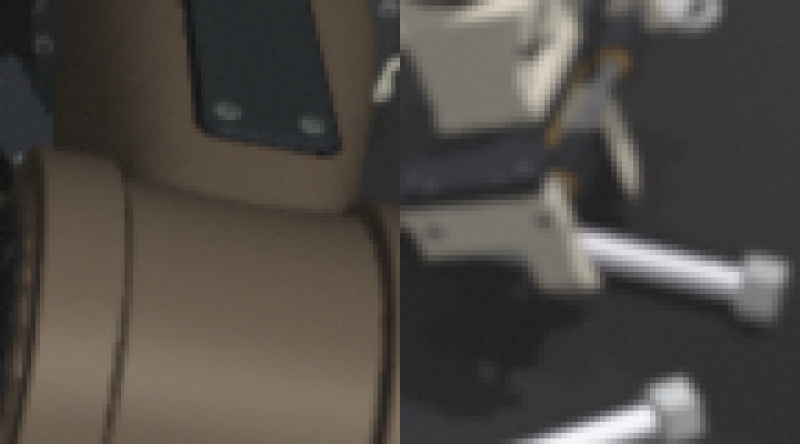

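The side view shows the tube between the open fingers, at (590,240) in the crop; the top view is blocked by the arm. I'll correct the offset, let it settle and close.

```bash
python3 -m creep '[{"hand":0.06,"x":0.006,"y":-0.005,"z":-0.0006,"rx":0,"ry":0,"rz":-0.008},{"hand":0.06,"x":0,"y":0,"z":0,"rx":0,"ry":0,"rz":0},{"hand":0.06,"x":0,"y":0,"z":0,"rx":0,"ry":0,"rz":0},{"hand":0.06,"x":0,"y":0,"z":0,"rx":0,"ry":0,"rz":0}]'
python3 - <<'E'
from h import *
go([543.7,-210,22],toolR(.398,.436))
E
```

```text
time_s: 3.4
ee_pos: [544.0, -210.1, 22.4]
tcp_rot: [3.14, 0.436, 0.398]
wrist_force: [-0.5, 0.5, 0.2]
opening: 0.656
grip_force: 0.0
at [ 544.  -210.1   22.4] [3.14  0.436 0.398] t 3.4 F [-0.5  0.5  0.2] | rotvec [ 0.0015  0.0002 -0.0004] | then shift mm [-0.1 -0.2  0.5] (if no turn [-0.1 -0.2  0.5] )
```

```bash
python3 -m creep '[{"hand":0.012,"x":0,"y":0,"z":0,"rx":0,"ry":0,"rz":0},{"hand":0.0,"x":0,"y":0,"z":0,"rx":0,"ry":0,"rz":0},{"hand":0.0,"x":0,"y":0,"z":0,"rx":0,"ry":0,"rz":0},{"hand":0.0,"x":0,"y":0,"z":0,"rx":0,"ry":0,"rz":0},{"hand":0.0,"x":0,"y":0,"z":0,"rx":0,"ry":0,"rz":0},{"hand":0.0,"x":0,"y":0,"z":0,"rx":0,"ry":0,"rz":0},{"hand":0.0,"x":-0.0042,"y":0,"z":-0.0091,"rx":0,"ry":0,"rz":0},{"hand":0.0,"x":-0.0085,"y":0,"z":-0.0181,"rx":0,"ry":0,"rz":0},{"hand":0.0,"x":-0.0085,"y":0,"z":-0.0181,"rx":0,"ry":0,"rz":0},{"hand":0.0,"x":-0.0085,"y":0,"z":-0.0181,"rx":0,"ry":0,"rz":0},{"hand":0.0,"x":-0.0085,"y":0,"z":-0.0181,"rx":0,"ry":0,"rz":0},{"hand":0.0,"x":-0.0085,"y":0,"z":-0.0181,"rx":0,"ry":0,"rz":0},{"hand":0.0,"x":-0.0085,"y":0,"z":-0.0181,"rx":0,"ry":0,"rz":0},{"hand":0.0,"x":-0.0085,"y":0,"z":-0.0181,"rx":0,"ry":0,"rz":0},{"hand":0.0,"x":0,"y":0,"z":0,"rx":0,"ry":0,"rz":0},{"hand":0.0,"x":0,"y":0,"z":0,"rx":0,"ry":0,"rz":0},{"hand":0.0,"x":0,"y":0,"z":0,"rx":0,"ry":0,"rz":0}]'
python3 - <<'E'
from h import *
# column-in-tool: contact at column x=28, 10.5mm ahead of TCP ; target tcp above seat
yaw=HY+np.pi/2;R=toolR(yaw,.436)
d=R.apply([0,0,1]);seat=hol([0,28,37]);tcp=seat-10.1*d;print("tcp home",tcp,"yaw",yaw)
go(tcp+[0,0,90],R)
E
```

```text
time_s: 5.1
ee_pos: [542.9, -209.9, 171.2]
tcp_rot: [3.141, 0.438, 0.398]
wrist_force: [-0.2, 0.1, -2.5]
opening: 0.141
grip_force: 30.0
tcp home [532.27471006 197.67865227  46.1551266 ] yaw 1.7617963267948966
at [ 542.9 -209.9  171.2] [3.141 0.438 0.398] t 5.1 F [-0.2  0.1 -2.5] | rotvec [-0.5767  0.0016 -1.2356] | then shift mm [ 379.4   66.9 -138.1] (if no turn [ 149.1 -379.8  -31.2] )
```

```bash
python3 -m creep '[{"hand":0.0,"x":-0.0085,"y":0,"z":-0.0181,"rx":0,"ry":0,"rz":0},{"hand":0.0,"x":-0.0085,"y":0,"z":-0.0181,"rx":0,"ry":0,"rz":0},{"hand":0.0,"x":-0.0085,"y":0,"z":-0.0181,"rx":0,"ry":0,"rz":0},{"hand":0.0,"x":0,"y":0,"z":0,"rx":-0.0577,"ry":0,"rz":-0.1236},{"hand":0.0,"x":0,"y":0,"z":0,"rx":-0.0577,"ry":0,"rz":-0.1236},{"hand":0.0,"x":0,"y":0,"z":0,"rx":-0.0577,"ry":0,"rz":-0.1236},{"hand":0.0,"x":0,"y":0,"z":0,"rx":-0.0577,"ry":0,"rz":-0.1236},{"hand":0.0,"x":0,"y":0,"z":0,"rx":-0.0577,"ry":0,"rz":-0.1236},{"hand":0.0,"x":0,"y":0,"z":0,"rx":-0.0577,"ry":0,"rz":-0.1236},{"hand":0.0,"x":0,"y":0,"z":0,"rx":-0.0577,"ry":0,"rz":-0.1236},{"hand":0.0,"x":0,"y":0,"z":0,"rx":-0.0577,"ry":0,"rz":-0.1236},{"hand":0.0,"x":0,"y":0,"z":0,"rx":-0.0577,"ry":0,"rz":-0.1236},{"hand":0.0,"x":0,"y":0,"z":0,"rx":-0.0577,"ry":0,"rz":-0.1236},{"hand":0.0,"x":0,"y":0,"z":0,"rx":0,"ry":0,"rz":0},{"hand":0.0,"x":0,"y":0,"z":0,"rx":0,"ry":0,"rz":0}]'
python3 -m creep '[{"hand":0.0,"x":0.0281,"y":0.0048,"z":-0.0103,"rx":0,"ry":0,"rz":0},{"hand":0.0,"x":0.0281,"y":0.0048,"z":-0.0103,"rx":0,"ry":0,"rz":0},{"hand":0.0,"x":0.0281,"y":0.0048,"z":-0.0103,"rx":0,"ry":0,"rz":0},{"hand":0.0,"x":0.0281,"y":0.0048,"z":-0.0103,"rx":0,"ry":0,"rz":0},{"hand":0.0,"x":0.0281,"y":0.0048,"z":-0.0103,"rx":0,"ry":0,"rz":0},{"hand":0.0,"x":0.0281,"y":0.0048,"z":-0.0103,"rx":0,"ry":0,"rz":0},{"hand":0.0,"x":0.0281,"y":0.0048,"z":-0.0103,"rx":0,"ry":0,"rz":0},{"hand":0.0,"x":0.0281,"y":0.0048,"z":-0.0103,"rx":0,"ry":0,"rz":0},{"hand":0.0,"x":0.0281,"y":0.0048,"z":-0.0103,"rx":0,"ry":0,"rz":0},{"hand":0.0,"x":0.0281,"y":0.0048,"z":-0.0103,"rx":0,"ry":0,"rz":0},{"hand":0.0,"x":0.0281,"y":0.0048,"z":-0.0103,"rx":0,"ry":0,"rz":0},{"hand":0.0,"x":0.0281,"y":0.0048,"z":-0.0103,"rx":0,"ry":0,"rz":0},{"hand":0.0,"x":0.0281,"y":0.0048,"z":-0.0103,"rx":0,"ry":0,"rz":0},{"hand":0.0,"x":0.0281,"y":0.0048,"z":-0.0103,"rx":0,"ry":0,"rz":0},{"hand":0.0,"x":0,"y":0,"z":0,"rx":0,"ry":0,"rz":0},{"hand":0.0,"x":0,"y":0,"z":0,"rx":0,"ry":0,"rz":0},{"hand":0.0,"x":0,"y":0,"z":0,"rx":0,"ry":0,"rz":0}]'
python3 - <<'E'
from h import *
yaw=HY+np.pi/2;R=toolR(yaw,.436)
go(hol([0,28+15+4.3,46.2+150]),R)
a=robot.read_camera("top")[:,:,::-1];b=robot.read_camera("side")[:,:,::-1]
cv2.imwrite("pics/p1t.png",a);cv2.imwrite("pics/p1s.png",b)
cv2.imwrite("pics/p1.png",np.hstack([cv2.resize(a[150:330,160:320],(400,450)),cv2.resize(b[190:370,200:360],(400,450))]))
E
```

```text
time_s: 6.6
ee_pos: [542.7, -210.3, 231.6]
tcp_rot: [-3.141, 0.437, 1.758]
wrist_force: [0.5, 1.3, -2.7]
opening: 0.134
grip_force: 30.0
time_s: 8.3
ee_pos: [530.2, 211.7, 195.6]
tcp_rot: [3.141, 0.439, 1.76]
wrist_force: [-0.4, 0.6, -1.5]
opening: 0.142
grip_force: 30.0
at [530.2 211.7 195.6] [3.141 0.439 1.76 ] t 8.3 F [-0.4  0.6 -1.5] | rotvec [-0.0007  0.0031 -0.0019] | then shift mm [ 0.5 -0.6 -0.9] (if no turn [ 0.5 -0.6 -0.9] )
```

View pics/p1.png

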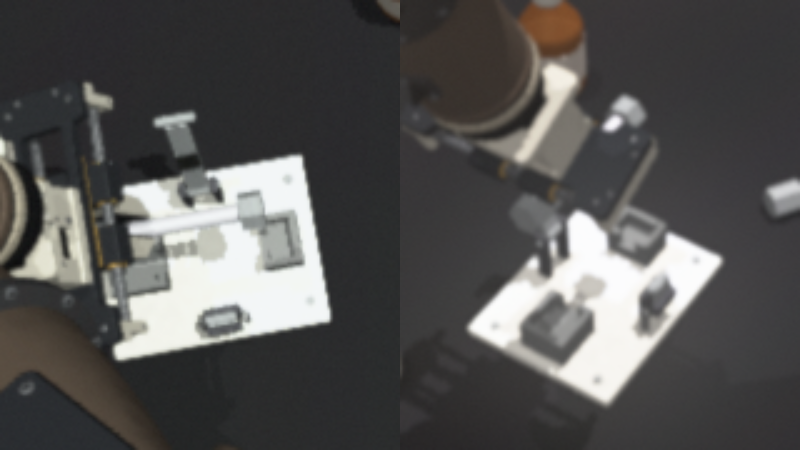

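The left (top-view) crop shows the column held level over the holder: short fitting at crop (251,208), tube at (180,220), gripper body clear of the clamp bar. The right (side) crop shows the short fitting end at (625,110). I'll compare the short fitting's measured position with the expected one.

```bash
python3 - <<'E'
from h import *
o=robot.get_obs();R=Rn.from_euler("xyz",o["tcp_rot"])
def col(x): return o["ee_pos"]+R.apply([0,0,10.1])+R.apply([np.cos(.436),0,np.sin(.436)])*(x-28)
for x in(-68,-59,-50,0):print(x,col(x).round(1),"top",proj("top",col(x)).round(1),"side",proj("side",col(x)).round(1))
a=cv2.cvtColor(cv2.imread("pics/p1t.png"),6)
print(a[222:246,246:276])
b=cv2.cvtColor(cv2.imread("pics/p1s.png"),6);c=proj("side",col(-59)).round().astype(int)
print(c);print(b[222:250,276:306])
E
```

```text
-68 [542.6 146.7 260.5] top [240.4 230.3] side [281.5 217.1]
-59 [541.5 152.4 253.6] top [237.7 231.5] side [280.  221.4]
-50 [540.4 158.  246.7] top [235.  232.7] side [278.4 225.6]
0 [534.4 189.5 208.3] top [220.8 239.2] side [270.  248.7]
[[119 186 235 243 244 244 244 244 244 245 245 245 245 245 245 245 245 245
  245 245 245 245 245 245 245 245 243 227 212 204]
 [121 172 220 242 244 244 244 244 244 245 245 245 245 245 246 245 245 245
  245 245 245 245 245 245 245 246 245 242 228 222]
 [113 147 201 241 244 244 245 245 245 245 245 245 245 245 244 245 244 245
  245 245 245 245 245 245 245 245 245 245 244 244]
 [101  86 137 232 243 245 245 245 245 244 244 244 244 243 238 234 233 232
  240 245 245 245 245 245 245 245 245 246 245 245]
 [ 83  55 104 204 242 245 245 245 244 235 232 228 225 221 198 182 178 174
  223 244 245 245 245 245 245 245 245 245 246 245]
 [ 48  44  86 180 241 245 245 244 235 187 174 157 141 138 136 140 146 154
  208 243 245 245 245 245 245 245 245 245 246 245]
 [ 60  40  75 167 241 245 245 243 223 150 143 142 143 156 161 171 177 179
  202 242 245 245 245 245 245 245 
[... 4953 characters left out ...]
 67  67  67  69  85  97
   88  76  69  69  68  68  71  70  65  61  58  58]
 [ 60  60  63  66  68  69  66  67  69  68  68  68  68  68  67  74  98 111
   98  79  71  69  67  67  76  80  73  64  60  60]
 [ 60  61  63  65  68  68  68  69  68  68  67  68  69  68  67  75  94 102
   91  76  69  69  65  61  72  86  80  66  59  59]
 [ 60  61  63  66  68  69  69  68  68  69  68  68  69  69  68  71  78  82
   74  70  68  66  61  57  71  88  84  68  60  60]
 [ 61  62  63  66  68  68  69  70  69  69  68  70  69  68  68  67  67  66
   66  66  66  62  56  59  79  94  87  69  60  59]
 [ 61  63  64  65  66  68  67  68  68  69  68  70  69  69  67  65  64  65
   64  64  63  55  56  70  94 103  94  74  63  60]]
```

```bash
python3 - <<'E'
from h import *
o=robot.get_obs();R=Rn.from_euler("xyz",o["tcp_rot"])
def col(x): return o["ee_pos"]+R.apply([0,0,10.1])+R.apply([np.cos(.436),0,-np.sin(.436)])*(x-28)
for x in(-68,-59,-50,0):print(x,col(x).round(1),"top",proj("top",col(x)).round(1),"side",proj("side",col(x)).round(1))
# silhouette of expected short fitting (hex, flats parallel to tool y / corners sideways) in both views
c=(col(1)-col(0));c/=np.linalg.norm(c);y=R.apply([0,1,0]);u=np.cross(c,y)
V=[col(x)+15*(np.cos(k)*y+np.sin(k)*u) for x in(-68,-50) for k in np.arange(6)*np.pi/3]
for n in("top","side"):
    P=np.array([proj(n,v) for v in V]);print(n,"silhouette min/max",P.min(0).round(1),P.max(0).round(1),P.round(1).tolist()[:6])
E
```

```text
-68 [549.1 112.9 187.1] top [262.9 233.8] side [292.  234.2]
-59 [547.4 121.7 187.1] top [258.3 234.6] side [289.6 236.7]
-50 [545.7 130.5 187.1] top [253.6 235.4] side [287.2 239.1]
0 [536.3 179.7 186.9] top [227.8 240.1] side [273.4 253.3]
top silhouette min/max [252.3 226.2] [264.2 243.1] [[261.6, 226.2], [262.9, 231.1], [264.2, 238.6], [264.2, 241.4], [263.0, 236.4], [261.6, 228.8]]
side silhouette min/max [281.3 228.4] [297.9 244.9] [[286.1, 231.6], [289.2, 237.4], [295.0, 240.0], [297.9, 236.8], [294.8, 231.0], [288.9, 228.4]]
```

```bash
python3 - <<'E'
from h import *
R=toolR(HY+np.pi/2,.436)
go(hol([-1,34.1+15,46.2+24]),R)
print("dn 10:",R.inv().apply([0,0,-10]).round(2),"-hy15:",R.inv().apply(hol([0,-15,0])-H0).round(2),"+hx1",R.inv().apply(hol([1,0,0])-H0).round(2))
E
```

```text
at [530.2 211.4 196. ] [3.141 0.439 1.759] t 8.4 F [-0.3 -0.  -2.3] | rotvec [-0.0002  0.0029 -0.0021] | then shift mm [ 55.8  -1.6 112.8] (if no turn [ 56.2  -1.7 112.6] )
dn 10: [ 4.22 -0.    9.06] -hy15: [-13.6    0.     6.33] +hx1 [ 0.  1. -0.]
```

```bash
python3 -m creep '[{"hand":0.0,"x":0.0093,"y":-0.0003,"z":0.0188,"rx":0,"ry":0.003,"rz":-0.002},{"hand":0.0,"x":0.0093,"y":-0.0003,"z":0.0188,"rx":0,"ry":0,"rz":0},{"hand":0.0,"x":0.0093,"y":-0.0003,"z":0.0188,"rx":0,"ry":0,"rz":0},{"hand":0.0,"x":0.0093,"y":-0.0003,"z":0.0188,"rx":0,"ry":0,"rz":0},{"hand":0.0,"x":0.0093,"y":-0.0002,"z":0.0188,"rx":0,"ry":0,"rz":0},{"hand":0.0,"x":0.0093,"y":-0.0002,"z":0.0188,"rx":0,"ry":0,"rz":0},{"hand":0.0,"x":-0.0068,"y":0,"z":0.0032,"rx":0,"ry":0,"rz":0},{"hand":0.0,"x":-0.0068,"y":0,"z":0.0032,"rx":0,"ry":0,"rz":0},{"hand":0.0,"x":0,"y":0,"z":0,"rx":0,"ry":0,"rz":0},{"hand":0.0,"x":0,"y":0,"z":0,"rx":0,"ry":0,"rz":0},{"hand":0.0,"x":0,"y":0,"z":0,"rx":0,"ry":0,"rz":0}]'
python3 - <<'E'
from h import *
R=toolR(HY+np.pi/2,.436)
go(hol([-1,34.1,46.2+24]),R)
a=robot.read_camera("top")[:,:,::-1];b=robot.read_camera("side")[:,:,::-1]
cv2.imwrite("pics/p2t.png",a);cv2.imwrite("pics/p2s.png",b)
cv2.imwrite("pics/p2.png",np.hstack([cv2.resize(a[205:295,195:295],(400,360),interpolation=3),cv2.resize(b[240:330,235:335],(400,360),interpolation=3)]))
o=robot.get_obs();Q=Rn.from_euler("xyz",o["tcp_rot"])
def col(x,off=0): return o["ee_pos"]+Q.apply([0,0,10.1])+Q.apply([np.cos(.436),0,-np.sin(.436)])*(x-28)
for x in(-68,-50):print(x,proj("top",col(x)).round(1),proj("side",col(x)).round(1))
E
```

```text
time_s: 9.5
ee_pos: [531.1, 200.8, 71.1]
tcp_rot: [3.14, 0.434, 1.763]
wrist_force: [-0.5, 0.1, -2.3]
opening: 0.142
grip_force: 30.0
at [531.1 200.8  71.1] [3.14  0.434 1.763] t 9.5 F [-0.5  0.1 -2.3] | rotvec [ 0.0021 -0.0019  0.0013] | then shift mm [-1.  -0.4  1.4] (if no turn [-1.  -0.4  1.4] )
-68 [273.  243.4] [296.1 272. ]
-50 [264.6 244.9] [291.7 276.9]
```

View pics/p2.png

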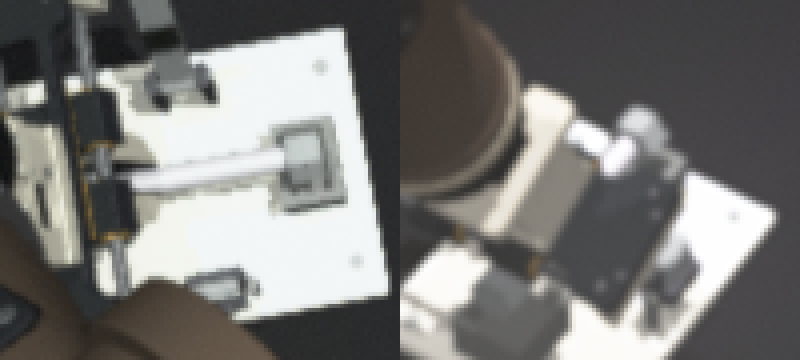

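Top crop: the short fitting spans (284–318, 132–185), inside the short pocket's outline and about 1 mm off axially. In the side crop the body is clear of the bar. I'll nudge about -0.9 mm along the holder's y and descend part way.

```bash
python3 -m creep '[{"hand":0.0,"x":-0.0008,"y":0,"z":0.0004,"rx":0,"ry":0,"rz":0},{"hand":0.0,"x":0.0017,"y":0,"z":0.0036,"rx":0,"ry":0,"rz":0},{"hand":0.0,"x":0.0017,"y":0,"z":0.0036,"rx":0,"ry":0,"rz":0},{"hand":0.0,"x":0.0017,"y":0,"z":0.0036,"rx":0,"ry":0,"rz":0},{"hand":0.0,"x":0.0017,"y":0,"z":0.0036,"rx":0,"ry":0,"rz":0},{"hand":0.0,"x":0,"y":0,"z":0,"rx":0,"ry":0,"rz":0},{"hand":0.0,"x":0,"y":0,"z":0,"rx":0,"ry":0,"rz":0}]'
python3 -m creep '[{"hand":0.0,"x":0.0008,"y":0,"z":0.0018,"rx":0,"ry":0,"rz":0},{"hand":0.0,"x":0.0008,"y":0,"z":0.0018,"rx":0,"ry":0,"rz":0},{"hand":0.0,"x":0,"y":0,"z":0,"rx":0,"ry":0,"rz":0},{"hand":0.0,"x":0,"y":0,"z":0,"rx":0,"ry":0,"rz":0}]'
python3 - <<'E'
from h import *
go(hol([-.5,34.7,46.2]),toolR(HY+np.pi/2,.436))
E
```

```text
time_s: 10.3
ee_pos: [530.7, 199.7, 54.0]
tcp_rot: [-3.141, 0.435, 1.764]
wrist_force: [-0.1, -0.4, -2.5]
opening: 0.144
grip_force: 30.0
time_s: 10.7
ee_pos: [530.8, 199.7, 50.2]
tcp_rot: [-3.141, 0.435, 1.764]
wrist_force: [-0.7, 0.4, -1.9]
opening: 0.142
grip_force: 30.0
at [530.8 199.7  50.2] [-3.141  0.435  1.764] t 10.7 F [-0.7  0.4 -1.9] | rotvec [ 0.0008 -0.0012  0.0022] | then shift mm [1.9 0.6 3.6] (if no turn [1.9 0.6 3.6] )
```

No contact force with the fittings 11 mm below the wall tops, so it is in the pockets. I'll lower the rest of the way.

```bash
python3 -m creep '[{"hand":0.0,"x":0.0006,"y":0,"z":0.0014,"rx":0,"ry":0,"rz":0},{"hand":0.0,"x":0.0006,"y":0,"z":0.0014,"rx":0,"ry":0,"rz":0},{"hand":0.0,"x":0,"y":0,"z":0,"rx":0,"ry":0,"rz":0},{"hand":0.0,"x":0,"y":0,"z":0,"rx":0,"ry":0,"rz":0}]'
python3 -m creep '[{"hand":0.0,"x":0.0004,"y":0,"z":0.0009,"rx":0,"ry":0,"rz":0},{"hand":0.0,"x":0,"y":0,"z":0,"rx":0,"ry":0,"rz":0},{"hand":0.0,"x":0,"y":0,"z":0,"rx":0,"ry":0,"rz":0}]'
```

```text
time_s: 11.1
ee_pos: [530.9, 199.7, 47.9]
tcp_rot: [3.141, 0.435, 1.764]
wrist_force: [-2.1, 0.7, 5.9]
opening: 0.142
grip_force: 30.0
time_s: 11.4
ee_pos: [530.8, 199.7, 47.8]
tcp_rot: [3.141, 0.436, 1.764]
wrist_force: [-6.3, 1.0, 14.5]
opening: 0.144
grip_force: 30.0
```

Contact, near the expected height. Release.

```bash
python3 -m creep '[{"hand":0.03,"x":0,"y":0,"z":0,"rx":0,"ry":0,"rz":0},{"hand":0.045,"x":0,"y":0,"z":0,"rx":0,"ry":0,"rz":0},{"hand":0.045,"x":0,"y":0,"z":0,"rx":0,"ry":0,"rz":0},{"hand":0.045,"x":0,"y":0,"z":0,"rx":0,"ry":0,"rz":0},{"hand":0.045,"x":-0.0042,"y":0,"z":-0.0091,"rx":0,"ry":0,"rz":0},{"hand":0.045,"x":-0.0085,"y":0,"z":-0.0181,"rx":0,"ry":0,"rz":0},{"hand":0.045,"x":0,"y":0,"z":-0.03,"rx":0,"ry":0,"rz":0},{"hand":0.045,"x":0,"y":0,"z":-0.04,"rx":0,"ry":0,"rz":0},{"hand":0.045,"x":0,"y":0,"z":-0.04,"rx":0,"ry":0,"rz":0},{"hand":0.045,"x":0,"y":0,"z":-0.04,"rx":0,"ry":0,"rz":0},{"hand":0.045,"x":0,"y":0,"z":0,"rx":0,"ry":0,"rz":0},{"hand":0.045,"x":0,"y":0,"z":0,"rx":0,"ry":0,"rz":0},{"hand":0.045,"x":0,"y":0,"z":0,"rx":0,"ry":0,"rz":0}]'
python3 - <<'E'
from h import *
a=robot.read_camera("top")[:,:,::-1];b=robot.read_camera("side")[:,:,::-1]
cv2.imwrite("pics/p3t.png",a);cv2.imwrite("pics/p3s.png",b)
cv2.imwrite("pics/p3.png",np.hstack([cv2.resize(a[195:300,190:300],(419,400),interpolation=3),cv2.resize(b[235:355,220:334],(380,400),interpolation=3)]))
for x in(-68,-50,50,82):print(x,proj("top",hol([0,x,37])).round(1),proj("side",hol([0,x,37])).round(1))
E
```

```text
time_s: 12.7
ee_pos: [518.6, 260.5, 212.3]
tcp_rot: [-3.141, 0.436, 1.764]
wrist_force: [0.6, 0.1, -0.0]
opening: 0.492
grip_force: 0.0
-68 [275.4 244.6] [296.9 278.2]
-50 [267.1 246.1] [292.5 283. ]
50 [221.1 254.5] [267.1 311.7]
82 [206.3 257.2] [258.4 321.6]
```

View pics/p3.png

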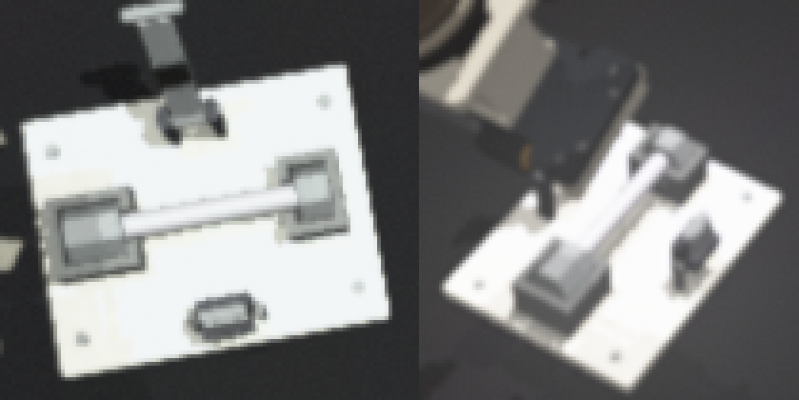

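The picture shows the column lying in both pockets: in the top crop the long fitting is at (92,235) in its pocket and the short one at (313,190). The pixels are within about 1 px of where the model puts them. For the clamp I'll close the fingers, turn upright with tool x along the holder's x, and go behind the bar on its +x side.

```bash
python3 - <<'E'
from h import *
R=toolR(HY);go(hol([125,0,225]),R)
E
```

```text
at [518.5 260.3 211.6] [-3.14   0.436  1.764] t 12.8 F [ 0.  -0.7  0. ] | rotvec [0.3411 0.3432 1.5454] | then shift mm [126.6  96.4 -13.4] (if no turn [-93.3 126.4  28.4] )
```

```bash
python3 -m creep '[{"hand":0.0,"x":0,"y":0,"z":0,"rx":0.0284,"ry":0.0286,"rz":0.1288},{"hand":0.0,"x":0,"y":0,"z":0,"rx":0.0284,"ry":0.0286,"rz":0.1288},{"hand":0.0,"x":0,"y":0,"z":0,"rx":0.0284,"ry":0.0286,"rz":0.1288},{"hand":0.0,"x":0,"y":0,"z":0,"rx":0.0284,"ry":0.0286,"rz":0.1288},{"hand":0.0,"x":0,"y":0,"z":0,"rx":0.0284,"ry":0.0286,"rz":0.1288},{"hand":0.0,"x":0,"y":0,"z":0,"rx":0.0284,"ry":0.0286,"rz":0.1288},{"hand":0.0,"x":0,"y":0,"z":0,"rx":0.0284,"ry":0.0286,"rz":0.1288},{"hand":0.0,"x":0,"y":0,"z":0,"rx":0.0284,"ry":0.0286,"rz":0.1288},{"hand":0.0,"x":0,"y":0,"z":0,"rx":0.0284,"ry":0.0286,"rz":0.1288},{"hand":0.0,"x":0,"y":0,"z":0,"rx":0.0284,"ry":0.0286,"rz":0.1288},{"hand":0.0,"x":0,"y":0,"z":0,"rx":0.0284,"ry":0.0286,"rz":0.1288},{"hand":0.0,"x":0,"y":0,"z":0,"rx":0.0284,"ry":0.0286,"rz":0.1288},{"hand":0.0,"x":0,"y":0,"z":0,"rx":0,"ry":0,"rz":0}]'
python3 -m creep '[{"hand":0.0,"x":0.0211,"y":0.0161,"z":-0.0022,"rx":0,"ry":0,"rz":0},{"hand":0.0,"x":0.0211,"y":0.0161,"z":-0.0022,"rx":0,"ry":0,"rz":0},{"hand":0.0,"x":0.0211,"y":0.0161,"z":-0.0022,"rx":0,"ry":0,"rz":0},{"hand":0.0,"x":0.0211,"y":0.0161,"z":-0.0022,"rx":0,"ry":0,"rz":0},{"hand":0.0,"x":0.0211,"y":0.0161,"z":-0.0022,"rx":0,"ry":0,"rz":0},{"hand":0.0,"x":0.0211,"y":0.0161,"z":-0.0022,"rx":0,"ry":0,"rz":0},{"hand":0.0,"x":0,"y":0,"z":0,"rx":0,"ry":0,"rz":0},{"hand":0.0,"x":0,"y":0,"z":0,"rx":0,"ry":0,"rz":0},{"hand":0.0,"x":0,"y":0,"z":0,"rx":0,"ry":0,"rz":0}]'
python3 - <<'E'
from h import *
R=toolR(HY);go(hol([125,0,132]),R)
E
```

```text
time_s: 14.1
ee_pos: [518.4, 259.6, 211.7]
tcp_rot: [-3.141, -0.001, 0.188]
wrist_force: [0.3, -0.1, 0.1]
opening: 0.001
grip_force: 0.0
time_s: 15.0
ee_pos: [660.3, 191.7, 225.0]
tcp_rot: [-3.14, 0.0, 0.195]
wrist_force: [-0.1, 0.3, 0.3]
opening: 0.004
grip_force: 0.0
at [660.3 191.7 225. ] [-3.14   0.     0.195] t 15.0 F [-0.1  0.3  0.3] | rotvec [-0.0014  0.0001  0.0036] | then shift mm [ 0.4  2.1 93. ] (if no turn [ 0.4  2.2 93. ] )
```

```bash
python3 -m creep '[{"hand":0.0,"x":0,"y":0.002,"z":0.018,"rx":0,"ry":0,"rz":0.004},{"hand":0.0,"x":0,"y":0,"z":0.025,"rx":0,"ry":0,"rz":0},{"hand":0.0,"x":0,"y":0,"z":0.025,"rx":0,"ry":0,"rz":0},{"hand":0.0,"x":0,"y":0,"z":0.025,"rx":0,"ry":0,"rz":0},{"hand":0.0,"x":0,"y":0,"z":0,"rx":0,"ry":0,"rz":0},{"hand":0.0,"x":-0.008,"y":0,"z":0,"rx":0,"ry":0,"rz":0},{"hand":0.0,"x":-0.008,"y":0,"z":0,"rx":0,"ry":0,"rz":0},{"hand":0.0,"x":-0.008,"y":0,"z":0,"rx":0,"ry":0,"rz":0},{"hand":0.0,"x":-0.005,"y":0,"z":0,"rx":0,"ry":0,"rz":0},{"hand":0.0,"x":-0.005,"y":0,"z":0,"rx":0,"ry":0,"rz":0}]'
python3 - <<'E'
from h import *
R=toolR(HY);go(hol([28.7,0,132]),R);print(toh(robot.get_obs()["ee_pos"]))
E
```

```text
time_s: 16.0
ee_pos: [628.3, 182.6, 133.5]
tcp_rot: [-3.14, -0.003, 0.188]
wrist_force: [0.8, -0.7, -0.4]
opening: 0.005
grip_force: 0.3
at [628.3 182.6 133.5] [-3.14e+00 -3.00e-03  1.88e-01] t 16.0 F [ 0.8 -0.7 -0.4] | rotvec [-0.0012 -0.0031 -0.0033] | then shift mm [-62.7  -0.8   1.5] (if no turn [-62.8  -0.6   1.3] )
[ 91.44908166  -0.79745029 133.47224701]
```

```bash
python3 -m creep '[{"hand":0.0,"x":-0.007,"y":0,"z":0,"rx":0,"ry":0,"rz":0},{"hand":0.0,"x":-0.007,"y":0,"z":0,"rx":0,"ry":0,"rz":0},{"hand":0.0,"x":-0.007,"y":0,"z":0,"rx":0,"ry":0,"rz":0},{"hand":0.0,"x":-0.007,"y":0,"z":0,"rx":0,"ry":0,"rz":0},{"hand":0.0,"x":-0.007,"y":0,"z":0,"rx":0,"ry":0,"rz":0},{"hand":0.0,"x":-0.007,"y":0,"z":0,"rx":0,"ry":0,"rz":0},{"hand":0.0,"x":-0.007,"y":0,"z":0,"rx":0,"ry":0,"rz":0},{"hand":0.0,"x":-0.007,"y":0,"z":0,"rx":0,"ry":0,"rz":0},{"hand":0.0,"x":-0.007,"y":0,"z":0,"rx":0,"ry":0,"rz":0},{"hand":0.0,"x":0,"y":0,"z":0,"rx":0,"ry":0,"rz":0},{"hand":0.0,"x":0,"y":0,"z":0,"rx":0,"ry":0,"rz":0}]'
python3 - <<'E'
from h import *
R=toolR(HY);go(hol([4.4,0,126.3]),R);print(toh(robot.get_obs()["ee_pos"]))
E
```

```text
time_s: 17.1
ee_pos: [566.2, 170.7, 132.4]
tcp_rot: [-3.141, -0.001, 0.188]
wrist_force: [-0.6, -0.0, -0.2]
opening: 0.009
grip_force: 0.0
at [566.2 170.7 132.4] [-3.141e+00 -1.000e-03  1.880e-01] t 17.1 F [-0.6 -0.  -0.2] | rotvec [-0.0009 -0.001  -0.0032] | then shift mm [-23.8  -0.6   6.1] (if no turn [-23.8  -0.6   6.1] )
[ 28.17095643  -0.63694366 132.377322  ]
```

```bash
python3 -m creep '[{"hand":0.0,"x":-0.008,"y":0,"z":0.002,"rx":0,"ry":0,"rz":0},{"hand":0.0,"x":-0.008,"y":0,"z":0.002,"rx":0,"ry":0,"rz":0},{"hand":0.0,"x":-0.008,"y":0,"z":0.002,"rx":0,"ry":0,"rz":0},{"hand":0.0,"x":-0.005,"y":0,"z":0.0041,"rx":0,"ry":0,"rz":0},{"hand":0.0,"x":-0.005,"y":0,"z":0.0041,"rx":0,"ry":0,"rz":0},{"hand":0.0,"x":-0.005,"y":0,"z":0.0041,"rx":0,"ry":0,"rz":0},{"hand":0.0,"x":-0.0046,"y":0,"z":0.0041,"rx":0,"ry":0,"rz":0},{"hand":0.0,"x":0,"y":0,"z":0,"rx":0,"ry":0,"rz":0},{"hand":0.0,"x":0,"y":0,"z":0,"rx":0,"ry":0,"rz":0}]'
python3 - <<'E'
from h import *
R=toolR(HY);go(hol([-21,0,93.8]),R);print(toh(robot.get_obs()["ee_pos"]))
a=robot.read_camera("top")[:,:,::-1];b=robot.read_camera("side")[:,:,::-1]
cv2.imwrite("pics/q1.png",np.hstack([cv2.resize(a[180:300,180:300],(400,400),interpolation=3),cv2.resize(b[220:340,220:340],(400,400),interpolation=3)]))
E
```

```text
time_s: 18.0
ee_pos: [523.2, 162.5, 109.6]
tcp_rot: [-3.141, -0.0, 0.188]
wrist_force: [-0.3, 0.2, 0.9]
opening: 0.006
grip_force: 0.2
at [523.2 162.5 109.6] [-3.141 -0.     0.188] t 18.0 F [-0.3  0.2  0.9] | rotvec [-0.0008 -0.0004 -0.0032] | then shift mm [-5.4 -0.5 15.8] (if no turn [-5.4 -0.5 15.8] )
[-15.57405251  -0.52552054 109.64382563]
```

```bash
python3 -m creep '[{"hand":0.0,"x":-0.0018,"y":0,"z":0.004,"rx":0,"ry":0,"rz":0},{"hand":0.0,"x":-0.0018,"y":0,"z":0.004,"rx":0,"ry":0,"rz":0},{"hand":0.0,"x":-0.0018,"y":0,"z":0.003,"rx":0,"ry":0,"rz":0},{"hand":0.0,"x":0,"y":0,"z":0,"rx":0,"ry":0,"rz":0},{"hand":0.0,"x":0,"y":0,"z":0,"rx":0,"ry":0,"rz":0}]'
```

```text
time_s: 18.6
ee_pos: [518.3, 161.7, 98.7]
tcp_rot: [-3.141, -0.001, 0.188]
wrist_force: [0.8, 1.4, 1.2]
opening: 0.001
grip_force: 0.3
```

View pics/q1.png

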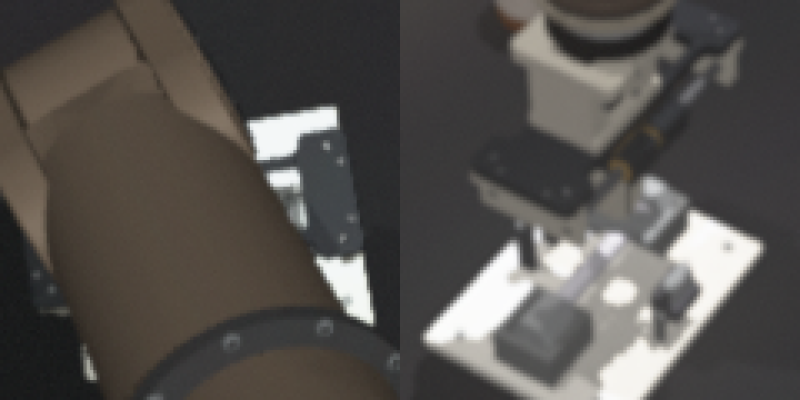

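The side crop shows the bar no longer upright at the hinge lugs (530,250); it is folded down under the fingers near (605,230). I'll press down in small steps, feeling for the bead.

```bash
python3 -m creep '[{"hand":0.0,"x":-0.001,"y":0,"z":0.003,"rx":0,"ry":0,"rz":0},{"hand":0.0,"x":0,"y":0,"z":0.002,"rx":0,"ry":0,"rz":0},{"hand":0.0,"x":0,"y":0,"z":0.002,"rx":0,"ry":0,"rz":0},{"hand":0.0,"x":0,"y":0,"z":0,"rx":0,"ry":0,"rz":0}]'
python3 -m creep '[{"hand":0.0,"x":-0.0008,"y":0,"z":0.0015,"rx":0,"ry":0,"rz":0},{"hand":0.0,"x":0,"y":0,"z":0.0015,"rx":0,"ry":0,"rz":0},{"hand":0.0,"x":0,"y":0,"z":0,"rx":0,"ry":0,"rz":0}]'
python3 -m creep '[{"hand":0.0,"x":0,"y":0,"z":0.001,"rx":0,"ry":0,"rz":0},{"hand":0.0,"x":0,"y":0,"z":0.001,"rx":0,"ry":0,"rz":0},{"hand":0.0,"x":0,"y":0,"z":0,"rx":0,"ry":0,"rz":0}]'
```

```text
time_s: 19.0
ee_pos: [517.1, 161.5, 91.5]
tcp_rot: [-3.141, -0.001, 0.188]
wrist_force: [-0.4, -0.6, 0.6]
opening: 0.005
grip_force: 0.3
time_s: 19.3
ee_pos: [516.7, 161.4, 88.8]
tcp_rot: [-3.141, -0.001, 0.188]
wrist_force: [-0.1, -0.6, 1.6]
opening: 0.004
grip_force: 0.5
time_s: 19.6
ee_pos: [516.6, 161.4, 86.8]
tcp_rot: [-3.141, -0.001, 0.188]
wrist_force: [-0.3, -0.5, 1.7]
opening: 0.001
grip_force: 0.6
```

```bash
C='python3 -m creep'; python3 -m creep '[{"hand":0.0,"x":0,"y":0,"z":0.001,"rx":0,"ry":0,"rz":0},{"hand":0.0,"x":0,"y":0,"z":0.001,"rx":0,"ry":0,"rz":0},{"hand":0.0,"x":0,"y":0,"z":0,"rx":0,"ry":0,"rz":0}]' | grep -E 'ee_pos|wrist'
python3 -m creep '[{"hand":0.0,"x":0,"y":0,"z":0.001,"rx":0,"ry":0,"rz":0},{"hand":0.0,"x":0,"y":0,"z":0.001,"rx":0,"ry":0,"rz":0},{"hand":0.0,"x":0,"y":0,"z":0,"rx":0,"ry":0,"rz":0}]' | grep -E 'ee_pos|wrist'
python3 -m creep '[{"hand":0.0,"x":0,"y":0,"z":0.001,"rx":0,"ry":0,"rz":0},{"hand":0.0,"x":0,"y":0,"z":0,"rx":0,"ry":0,"rz":0}]' | grep -E 'ee_pos|wrist'
```

```text
ee_pos: [516.7, 161.4, 84.8]
wrist_force: [-1.1, 0.6, 0.7]
ee_pos: [516.7, 161.4, 82.9]
wrist_force: [-1.8, 0.5, 4.5]
ee_pos: [516.7, 161.4, 82.4]
wrist_force: [-2.8, -1.0, 9.6]
```

Bead contact. I'll continue gently.

```bash
python3 -m creep '[{"hand":0.0,"x":0,"y":0,"z":0.001,"rx":0,"ry":0,"rz":0},{"hand":0.0,"x":0,"y":0,"z":0,"rx":0,"ry":0,"rz":0}]' | grep -E 'ee_pos|wrist'
python3 -m creep '[{"hand":0.0,"x":0,"y":0,"z":0.0005,"rx":0,"ry":0,"rz":0},{"hand":0.0,"x":0,"y":0,"z":0,"rx":0,"ry":0,"rz":0}]' | grep -E 'ee_pos|wrist'
```

```text
ee_pos: [516.6, 161.4, 81.5]
wrist_force: [-4.8, -1.7, 12.1]
ee_pos: [516.6, 161.4, 81.1]
wrist_force: [-4.0, -1.4, 11.5]
```

```bash
python3 -m creep '[{"hand":0.0,"x":0,"y":0,"z":0.0007,"rx":0,"ry":0,"rz":0},{"hand":0.0,"x":0,"y":0,"z":0,"rx":0,"ry":0,"rz":0}]' | grep -E 'ee_pos|wrist'
python3 -m creep '[{"hand":0.0,"x":0,"y":0,"z":0.0007,"rx":0,"ry":0,"rz":0},{"hand":0.0,"x":0,"y":0,"z":0,"rx":0,"ry":0,"rz":0}]' | grep -E 'ee_pos|wrist'
python3 -m creep '[{"hand":0.0,"x":0,"y":0,"z":0.0007,"rx":0,"ry":0,"rz":0},{"hand":0.0,"x":0,"y":0,"z":0,"rx":0,"ry":0,"rz":0}]' | grep -E 'ee_pos|wrist'
```

```text
ee_pos: [516.5, 161.4, 80.2]
wrist_force: [-4.6, -1.2, 10.1]
ee_pos: [516.5, 161.4, 79.3]
wrist_force: [-3.4, -0.9, 7.4]
ee_pos: [516.6, 161.4, 78.3]
wrist_force: [-1.0, 0.1, 0.8]
```

```bash
python3 -m creep '[{"hand":0.0,"x":0,"y":0,"z":0.0008,"rx":0,"ry":0,"rz":0},{"hand":0.0,"x":0,"y":0,"z":0,"rx":0,"ry":0,"rz":0}]' | grep -E 'ee_pos|wrist'
python3 -m creep '[{"hand":0.0,"x":0,"y":0,"z":0.0008,"rx":0,"ry":0,"rz":0},{"hand":0.0,"x":0,"y":0,"z":0,"rx":0,"ry":0,"rz":0}]' | grep -E 'ee_pos|wrist'
python3 -m creep '[{"hand":0.0,"x":0,"y":0,"z":0.0008,"rx":0,"ry":0,"rz":0},{"hand":0.0,"x":0,"y":0,"z":0,"rx":0,"ry":0,"rz":0}]' | grep -E 'ee_pos|wrist'
```

```text
ee_pos: [517.0, 161.4, 77.3]
wrist_force: [0.1, 0.3, -0.2]
ee_pos: [516.9, 161.4, 76.6]
wrist_force: [-0.4, 0.9, -0.4]
ee_pos: [516.8, 161.4, 75.8]
wrist_force: [-0.4, -0.8, 0.6]
```

It snapped through. I'll feel lightly for the anvil.

```bash
python3 -m creep '[{"hand":0.0,"x":0,"y":0,"z":0.0008,"rx":0,"ry":0,"rz":0},{"hand":0.0,"x":0,"y":0,"z":0,"rx":0,"ry":0,"rz":0}]' | grep -E 'ee_pos|wrist'
python3 -m creep '[{"hand":0.0,"x":0,"y":0,"z":0.0008,"rx":0,"ry":0,"rz":0},{"hand":0.0,"x":0,"y":0,"z":0,"rx":0,"ry":0,"rz":0}]' | grep -E 'ee_pos|wrist'
python3 -m creep '[{"hand":0.0,"x":0,"y":0,"z":0.0006,"rx":0,"ry":0,"rz":0},{"hand":0.0,"x":0,"y":0,"z":0,"rx":0,"ry":0,"rz":0}]' | grep -E 'ee_pos|wrist'
```

```text
ee_pos: [516.7, 161.4, 75.0]
wrist_force: [-1.0, -0.3, -0.7]
ee_pos: [516.8, 161.5, 74.6]
wrist_force: [-1.3, -0.9, 3.3]
ee_pos: [516.9, 161.5, 74.4]
wrist_force: [-3.6, -1.3, 10.3]
```

The anvil is reached at 10 N. I'll retract straight up and check.

```bash
python3 -m creep '[{"hand":0.0,"x":0,"y":0,"z":-0.004,"rx":0,"ry":0,"rz":0},{"hand":0.0,"x":0,"y":0,"z":-0.01,"rx":0,"ry":0,"rz":0},{"hand":0.0,"x":0,"y":0,"z":-0.02,"rx":0,"ry":0,"rz":0},{"hand":0.0,"x":0,"y":0,"z":-0.04,"rx":0,"ry":0,"rz":0},{"hand":0.0,"x":0,"y":0,"z":-0.04,"rx":0,"ry":0,"rz":0},{"hand":0.0,"x":-0.03,"y":0.04,"z":-0.02,"rx":0,"ry":0,"rz":0},{"hand":0.0,"x":-0.02,"y":0.045,"z":0,"rx":0,"ry":0,"rz":0},{"hand":0.0,"x":-0.02,"y":0.045,"z":0,"rx":0,"ry":0,"rz":0},{"hand":0.0,"x":-0.02,"y":0.045,"z":0,"rx":0,"ry":0,"rz":0},{"hand":0.0,"x":-0.02,"y":0.045,"z":0,"rx":0,"ry":0,"rz":0},{"hand":0.0,"x":0,"y":0.045,"z":0,"rx":0,"ry":0,"rz":0},{"hand":0.0,"x":0,"y":0.045,"z":0,"rx":0,"ry":0,"rz":0},{"hand":0.0,"x":0,"y":0,"z":0,"rx":0,"ry":0,"rz":0},{"hand":0.0,"x":0,"y":0,"z":0,"rx":0,"ry":0,"rz":0}]'
python3 - <<'E'
from h import *
a=robot.read_camera("top")[:,:,::-1];b=robot.read_camera("side")[:,:,::-1]
cv2.imwrite("pics/q2t.png",a);cv2.imwrite("pics/q2s.png",b)
a0=cv2.imread("pics/p3t.png")
ga,g0=(cv2.cvtColor(x,6).astype(int) for x in(a,a0))
for nm,p in(("bar mid r45",[7,0,60]),("bar r30",[22,0,60]),("bar r80",[-28,0,60]),("beside bar",[-28,20,10]),("open-pin spot",[89,0,156])):
    u,v=proj("top",hol(p)).round().astype(int);print(nm,(u,v),"now",ga[v-1:v+2,u-1:u+2].mean().round(),"before",g0[v-1:v+2,u-1:u+2].mean().round())
for th in(-.1,.1,.8):
    print(th,"pin top px",proj("top",hol([52-108*np.cos(th),0,56+108*np.sin(th)])).round(1))
u,v=proj("top",hol([-15,0,60])).round().astype(int);print(u,v);print(ga[v-14:v+24:1,u-14:u+16:2])
E
```

```text
time_s: 24.0
ee_pos: [467.8, -161.5, 206.1]
tcp_rot: [-3.14, -0.002, 0.185]
wrist_force: [0.4, 0.5, -0.5]
opening: 0.008
grip_force: 0.0
bar mid r45 (np.int64(242), np.int64(245)) now 210.0 before 242.0
bar r30 (np.int64(241), np.int64(239)) now 209.0 before 245.0
bar r80 (np.int64(245), np.int64(262)) now 212.0 before 245.0
beside bar (np.int64(239), np.int64(266)) now 199.0 before 245.0
open-pin spot (np.int64(230), np.int64(198)) now 42.0 before 176.0
-0.1 pin top px [248.  275.2]
0.1 pin top px [246.8 274.1]
0.8 pin top px [240.4 254.7]
244 256
[[245 245 204 196 216 208 210 211 210 244 245 245 245 245 245]
 [245 245 204 194 205 208 209 211 219 243 245 245 244 244 243]
 [245 245 206 195 184 208 210 210 210 240 244 243 234 235 235]
 [245 245 223 194 170 210 210 210 207 232 236 232 209 221 224]
 [245 245 238 194 183 212 211 210 200 207 221 221 226 234 238]
 [245 244 239 193 189 212 209 209 203 202 232 237 240 243 244]
 [244 235 230 199 170 212 210 210 208 214 242 244 243 241 240]
 [235 211 217 220 168 210 210 209 213 202 241 240 237 229 222]
 [220 226 232 236 178 207 209 210 214 174
[... 1149 characters left out ...]
5 245]
 [245 245 245 245 239 194 183 213 213 213 211 242 243 245 245]
 [245 245 245 245 240 195 199 215 214 212 210 239 237 245 245]
 [245 246 245 245 240 194 199 215 212 211 209 222 199 243 245]
 [245 245 245 245 242 198 194 213 199 185 192 160 155 230 244]
 [245 245 245 245 245 199 170 195 173 142 164 182 184 181 239]
 [245 245 245 245 244 188 148 160 180 170 179 192 181 142 217]
 [245 245 245 245 242 173 184 179 190 169 174 186 151  94 181]
 [245 244 245 245 231 152 192 177 185 191 193 196 150  94 174]
 [245 245 244 243 201 125 175 193 196 200 193 179 151 114 160]
 [245 245 245 242 192 113 161 195 186 189 184 159 167 124 153]
 [245 245 245 244 193 113 122 184 169 182 170 127 104 130 224]]
```

The bar lies flat all the way to the keeper at (247,274), so it is caught. One last check that the column did not shift, then I'll hand in.

```bash
python3 - <<'E'
from h import *
a,b=(cv2.imread(f"pics/{n}.png").astype(int) for n in("p3t","q2t"))
for nm,x in(("long",66),("short",-59)):
    u,v=proj("top",hol([0,x,37])).round().astype(int);print(nm,"mean abs diff",abs(a[v-10:v+11,u-10:u+11]-b[v-10:v+11,u-10:u+11]).mean().round(1))
robot.finish_job()
E
```

```text
long mean abs diff 11.7
short mean abs diff 0.6
the job is handed in; nothing more can be done
```

The column lies in both pockets and was released with the clamp open. The clamp bar snapped under its catch (about 12 N at the bead, about 10 N on the anvil) and stayed down after the arm withdrew, and the job was handed in at about 24 s; the last image check showed no change at the short fitting but some at the long one, which I did not look into (it may be the arm's shadow).

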